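# Pin the tube wheel onto the rotator shaft

### The arm

A 7-joint arm with a two-finger parallel gripper is mounted at the origin on the work surface. World frame = base frame: x ahead of the robot, y to its left, z up, the work surface at z = 0. Lengths are in m, angles in rad, forces in N, time in s.
With the tool pointing down it reaches from about 0.4 to 0.85 m from the base axis. Payload 10.4 kg.
Tool frame: the origin (TCP) lies midway between the tips of the shut fingers; the grasp point (between the pads) lies 19 mm behind it; z points along the fingers, y is the direction in which the jaws open and shut (so a half turn about z gives the same grasp; the last joint's range is limited). The gripper opens to 85 mm and grips with 20 to 120 N. Pads are 22 mm wide; open, the fingers measure 114 mm over their backs; the gripper's body (76 mm by 85 mm) begins 54 mm behind the grasp point. The pads swing forward as they close: fully open they stand 13 mm farther back than shut.
Start: joints at [-1.368, 0.332, -0.065, 1.46, 0.022, 1.35, -0.088], TCP at [0.14, 0.609, 0.231] pointing down, gripper open.
Joint ranges: [-2.6, 2.6], [-0.5, 2.12], [-1.47, 1.34], [0.16, 2.42], [-1.27, 4.41], [0.06, 2.06], [-2.6, 2.6]. Speed limits (rad/s): [2.22, 2.22, 2.79, 2.79, 3.14, 3.14, 3.14].

### API

Orientations are given as a unit quaternion [x, y, z, w].
In Python, from workcell import get_obs, camera, calibration, hand_in gives the robot as it stands.
- The arm moves only by the shell command python3 -m handwheel 'ROWS' [FORCE]. ROWS is JSON, a list of rows, each an object with "jaw": the finger opening in mm, from 0 to 85.4; "delta_pos": the shift along the tool's x, y, z scaled (see below), a list of three; "turn": the turn about the tool's z scaled (see below). In form: [{"jaw": jaw, "delta_pos": [tx, ty, tz], "turn": turn}, ...]. A call has 1 to 10 rows; each row is the pose to reach, as a shift and turn from the pose commanded when the call began, along the tool's axes at that moment, turning the shorter way round; what a row does not reach only later rows make up. The controller multiplies each number of a shift by 1 m and each number of a turn by pi rad. A row lasts 1/12 s, in which the tool goes at most 41.7 mm and 7.16 degrees, less where a joint would pass 70% of its speed; a pose out of reach is approached as far as the arm can. A call with a number of a shift or a turn outside -1 to 1 is refused whole. A call with a gripper value outside its range is refused whole. The fingers move at their own pace and stop on an object; FORCE is the grip in N (left out, the last holds). Time passes only in rows, so rows that repeat a pose let the fingers close. It gives the time, the measured TCP pose, the force and the opening at its end, in the units of the state.
- get_obs(): the state, without advancing time (a new reading comes with each control period).
- camera(name): name is "scene" or "top" or "wrist"; returns the picture (384x512x3 uint8, red, green, blue); there is no depth.
- calibration(name): a dict with "mtx" (3x3 intrinsics, pixels), "dist_coeffs" ([k1, k2, p1, p2, k3] as OpenCV has them; the pictures are not rectified), "rvec" (rotation vector, rad) and "tvec" (3), from world to camera coordinates, as OpenCV has them. Camera axes: x right, y down, z forward; pixel columns grow to the right and rows downward; lengths in m; the calibration is good to about 2 mm. A picture is of the moment at which its call begins: read the wrist's pose just before it. calibration takes no time and is no camera call; for the wrist camera it gives the pose at the moment of the call.
- hand_in(): hands the job in, once; it reports no verdict.
The state is a dict: "clock": time; "joint_pos": joint angles; "joint_velocities": joint speeds; "tau": joint torques, N m; "position": TCP position; "ee_rot": TCP orientation; "ft_force": force on the tool from outside, world axes, zero at the start; "torque": the same for the moment, N m; "grip_width": opening from 0.0 (shut) to 1.0 (fully open).
Only numpy, scipy, OpenCV 4.12 (cv2) and the standard library are available. Lean on these libraries where they do the work, as an engineer would, in place of code of your own. Each camera call takes 0.05 s, during which the arm holds its last target.

### The job

The tube wheel of the rotator must not slide off its shaft. From the grey stand take the linchpin, the pin that carries a hinged wire ring, and push it from above down through the hole in the flat shaft end until it is fully home, with its handle lying along the shaft towards the tube wheel and its ring still standing up. Then swing the ring over the free end of the shaft, so that it hangs down round the shaft, and let go.

Things in the scene. Friction and masses are not known exactly. Their poses are not given: they have to be found in the camera images.
- pin_handle (a point): Linchpin grip point: 24 mm above the underside of its upright aluminium handle (14 thick, 60 long, 40 high, y across), 16 from its rear end; +x along it to the ring, z up. Below, 30 mm in +x, a 10 mm shank 33 long, tip 4 mm; collar 26 mm. 90-140 g. Stands in one of 3 holes 80 apart of a fixed grey block 60 high; the others hold an equal pin without ring and a tube rising 51 mm.
- ring (a joint): Angle (rad) of the linchpin's D-shaped wire ring, 58 mm wide, 50 long, 5 mm wire; hinge along y, 38 mm in +x of the grip point, 10 below it. 0: leans 18 degrees back over the handle on its stop, and stays. Grows towards +x: upright 0.31, level 1.88, hanging 3.46. Loose: pushed past about 0.6 it falls over by itself and hangs.
- ring_bar (a point): Middle of the ring's far bar, which runs along the handle's y, 50 mm from the hinge. With the ring on its stop and the pin upright it is 62 mm above the handle's underside (22 above the handle's top) and 23 mm in +x from the grip point.
- shaft_hole (a point): Mouth centre of the upright 19 mm through hole in the rotator's fixed level steel shaft, on its flat top 110 mm above the table. z up, x along the shaft to its free end, 24 mm off. Shaft 30 wide, 18 thick, flat for 50 mm in -x; then hub (from 58 mm, 48 across), tube wheel (from 66, 148 across, its axis 10 below the flat) and motor housing (from 116, top 46 above the flat).
Mind the look-alikes: they are no part of the job. What is shaped like the part that bears pin_handle but green is not meant.

How it is judged:
By the outcome, as a careful person would: the job done as asked, in the order asked, and still so for the second after the job is handed in, with the robot touching nothing.
It also fails if it takes over 45 s, if anything falls off the work surface, if the arm or the gripper's body presses on something with over 40 N, if the wrist force passes 120 N, or if a joint passes its speed limit or range.

## Working session

There is one attempt and no reset: what is moved stays moved. The work goes in short steps, Python scripts to look and compute and a shell command to move; the robot and the scene stay as the last step left them, time stands still between calls to the robot, and variables do not carry over. Pictures are saved under pics/ and viewed, and the job is handed in when it is done.

```bash
mkdir -p pics; ls
python3 - <<'E'
from workcell import *
import cv2
print(get_obs())
for n in("scene","top","wrist"):
    cv2.imwrite(f"pics/{n}0.png",cv2.cvtColor(camera(n),cv2.COLOR_RGB2BGR)); c=calibration(n); print(n,c)
E
```

```text
pics
{'clock': 0.0, 'joint_pos': array([-1.36757163,  0.33285743, -0.06467304,  1.46094933,  0.02163251,
        1.34987376, -0.08848942]), 'joint_velocities': array([-0.00082457,  0.00202064,  0.00082249, -0.00021808,  0.00037565,
        0.00022179,  0.00083372]), 'tau': array([-5.38650074e-04, -6.25466323e+01,  4.86637757e-02, -3.91597438e+01,
        1.61511416e-02,  1.01329613e-02,  3.86283261e-05]), 'position': array([0.1398924 , 0.60876463, 0.23052106]), 'ee_rot': array([ 1.12665894e-01,  9.93632685e-01, -6.95423127e-04, -2.61761965e-05]), 'ft_force': array([0.40742043, 0.38701437, 0.08971093]), 'torque': array([-0.03251828,  0.0195036 ,  0.00603391]), 'grip_width': 1.0027292339249645}
scene {'mtx': array([[491.90544255,   0.        , 253.5595711 ],
       [  0.        , 491.90544255, 190.05662153],
       [  0.        ,   0.        ,   1.        ]]), 'dist_coeffs': array([0.06279948, 0.        , 0.        , 0.        , 0.        ]), 'rvec': array([ 2.06105238,  1.45020138, -0.51661969]), 'tvec': array([-0.03993185, -0.30597013,  1.23438294])}
top {'mtx': array([[428.49529205,   0.        , 252.47821992],
       [  0.        , 428.49529205, 193.02724674],
       [  0.        ,   0.        ,   1.        ]]), 'dist_coeffs': array([-0.12921393,  0.        ,  0.        ,  0.        ,  0.        ]), 'rvec': array([ 2.15673361, -2.14876758,  0.15368839]), 'tvec': array([-0.10769339,  0.4492876 ,  0.84795528])}
wrist {'mtx': array([[309.62817254,   0.        , 255.87191651],
       [  0.        , 309.62817254, 197.31835854],
       [  0.        ,   0.        ,   1.        ]]), 'dist_coeffs': array([-0.07448603,  0.        ,  0.        ,  0.        ,  0.        ]), 'rvec': array([-2.28143252, -1.81536641, -0.25088763]), 'tvec': array([-0.62509811, -0.0334222 ,  0.37891992])}
```

View pics/scene0.png

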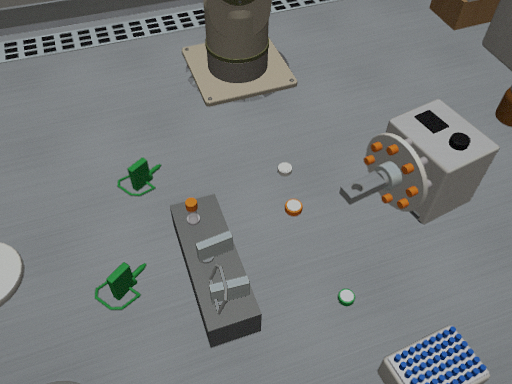

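View pics/top0.png

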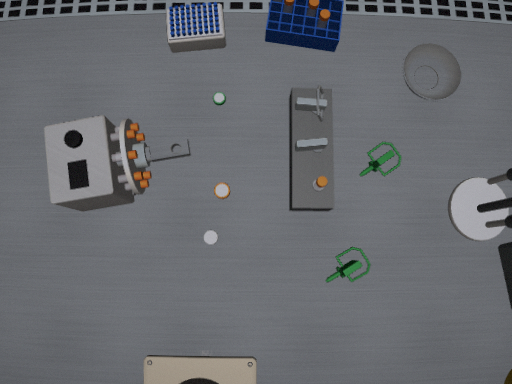

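View pics/wrist0.png

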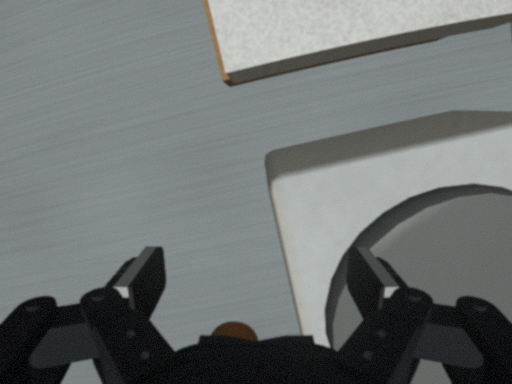

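```bash
cat > h.py <<'E'
from workcell import *
import cv2, numpy as np
from scipy.spatial.transform import Rotation as R
def ray(cal,uv):
    p=cv2.undistortPoints(np.array([[uv]],float),cal['mtx'],cal['dist_coeffs'])[0,0]
    M=cv2.Rodrigues(cal['rvec'])[0]; d=M.T@np.array([p[0],p[1],1]); return -M.T@cal['tvec'], d/np.linalg.norm(d)
def onz(cal,uv,z):
    c,d=ray(cal,uv); return c+d*(z-c[2])/d[2]
def tri(ca,ua,cb,ub):
    a,d=ray(ca,ua); b,e=ray(cb,ub)
    s=np.linalg.lstsq(np.c_[d,-e],b-a,rcond=None)[0]
    p,q=a+s[0]*d,b+s[1]*e; return (p+q)/2,np.linalg.norm(p-q)
def proj(cal,P): return cv2.projectPoints(np.array(P,float).reshape(-1,3),cal['rvec'],cal['tvec'],cal['mtx'],cal['dist_coeffs'])[0][:,0]
def snap(n,f,crop=None,k=1):
    cal=calibration(n); im=cv2.cvtColor(camera(n),cv2.COLOR_RGB2BGR); cv2.imwrite(f'pics/{f}_raw.png',im)
    if crop: x0,y0,x1,y1=crop; im=im[y0:y1,x0:x1]
    cv2.imwrite(f'pics/{f}.png',cv2.resize(im,None,fx=k,fy=k,interpolation=cv2.INTER_CUBIC)); return cal
E
python3 - <<'E'
import cv2
for f,(x0,y0,x1,y1),k in(("top",(280,75,350,215),4),("top",(100,110,210,220),5),("scene",(160,185,290,345),3.7),("scene",(320,90,510,230),4)):
    im=cv2.imread(f'pics/{f}0.png')[y0:y1,x0:x1]
    cv2.imwrite(f'pics/c_{f}_{x0}.png',cv2.resize(im,None,fx=k,fy=k,interpolation=cv2.INTER_CUBIC))
E
```

```text
(no output)
```

View pics/c_top_280.png

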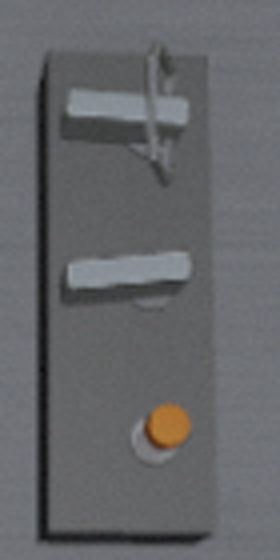

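View pics/c_top_100.png

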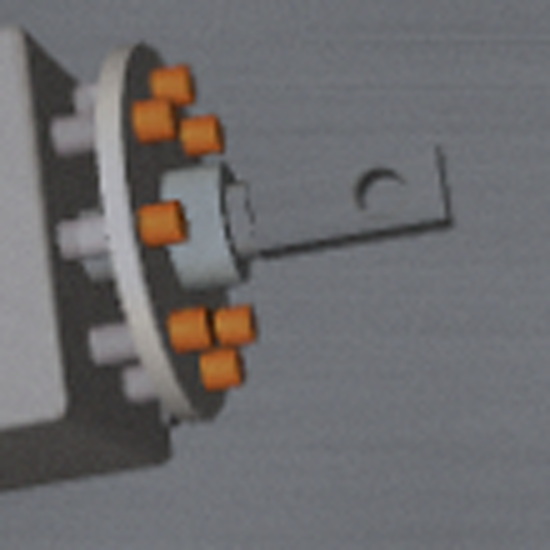

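View pics/c_scene_160.png

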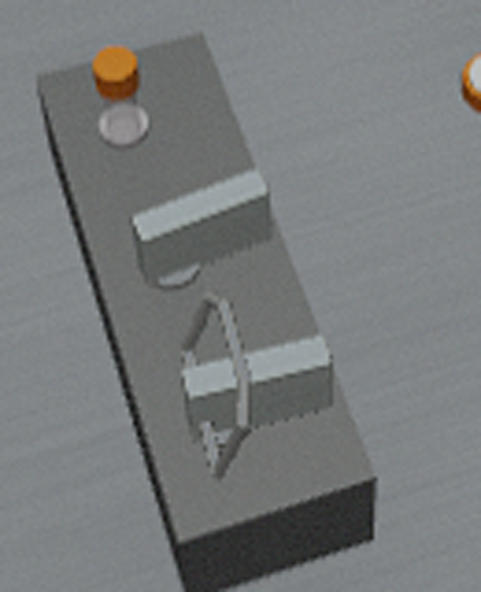

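View pics/c_scene_320.png

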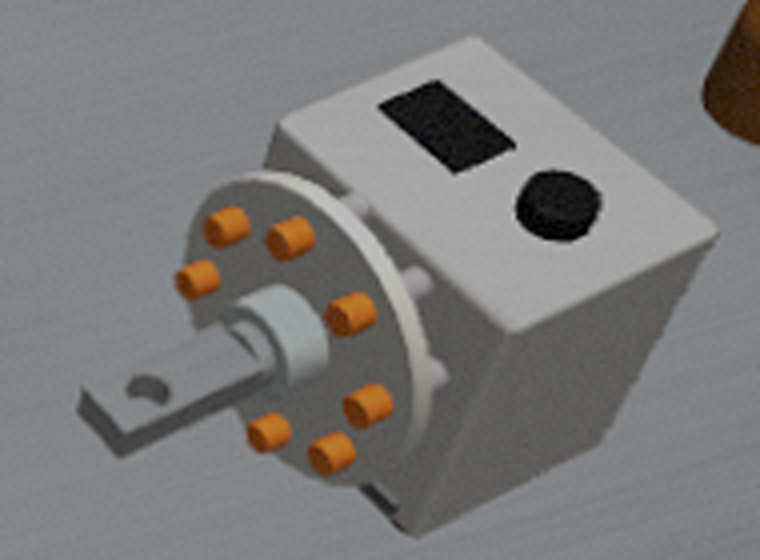

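Run:
```python
from h import *
ct,cs=calibration("top"),calibration("scene")
np.set_printoptions(precision=4,suppress=True)
T=lambda x,y,o,k:((x+.5)/k-.5+o[0],(y+.5)/k-.5+o[1])
a=lambda x,y:T(x,y,(280,75),4); b=lambda x,y:T(x,y,(160,185),3.7)
c=lambda x,y:T(x,y,(100,110),5); d=lambda x,y:T(x,y,(320,90),4)
for n,p,q in(("rear",a(67,102),b(327,350)),("front",a(188,112),b(187,380)),("hole",c(381,190),d(150,390)),
  ("endL",c(437,147),d(122,435)),("endR",c(452,222),d(80,392)),):
    P,e=tri(ct,p,cs,q); print(n,P,e)
for n,p in(("rear",a(67,102)),("front",a(188,112))): print(n,onz(ct,p,.10))
for n,p in(("rear",b(327,350)),("front",b(187,380))): print(n,onz(cs,p,.10))
for n,p in(("hole",c(381,190)),("e1",c(437,147)),("e2",c(452,222))): print(n,onz(ct,p,.11))
for n,p in(("hole",d(150,390)),("e1",d(80,392)),("e2",d(122,435))): print(n,onz(cs,p,.11))
o=get_obs(); M=R.from_quat(o['ee_rot']).as_matrix()
cw=calibration("wrist"); C,_=ray(cw,(256,197)); print("camera in tool",M.T@(C-o['position']),M, _)
```

```text
rear [ 0.6255 -0.1925  0.0971] 0.0018424441931538327
front [ 0.6205 -0.251   0.0998] 5.334574304829821e-05
hole [0.5257 0.0405 0.1082] 0.0008299254452316299
endL [0.5429 0.0193 0.1065] 0.001826441129277921
endR [0.5141 0.0135 0.1046] 0.0006138659467304174
rear [ 0.6247 -0.1913  0.1   ]
front [ 0.6204 -0.251   0.1   ]
rear [ 0.6268 -0.1939  0.1   ]
front [ 0.6206 -0.251   0.1   ]
hole [0.5255 0.0406 0.11  ]
e1 [0.5423 0.0196 0.11  ]
e2 [0.513  0.0131 0.11  ]
hole [0.5269 0.0391 0.11  ]
e1 [0.5179 0.0105 0.11  ]
e2 [0.5451 0.0165 0.11  ]
camera in tool [ 0.0703  0.0004 -0.1428] [[-0.9746  0.2239 -0.0002]
 [ 0.2239  0.9746 -0.001 ]
 [-0.     -0.001  -1.    ]] [ 0.2638 -0.0608 -0.9627]
```

```bash
python3 -m handwheel '[{"jaw":85,"delta_pos":[-0.02,-0.02,-0.01],"turn":0.04},{"jaw":85,"delta_pos":[-0.05,-0.045,-0.02],"turn":0.08},{"jaw":85,"delta_pos":[-0.08,-0.07,-0.03],"turn":0.12},{"jaw":85,"delta_pos":[-0.11,-0.10,-0.04],"turn":0.16},{"jaw":85,"delta_pos":[-0.14,-0.13,-0.05],"turn":0.2},{"jaw":85,"delta_pos":[-0.17,-0.157,-0.06],"turn":0.24},{"jaw":85,"delta_pos":[-0.2,-0.185,-0.07],"turn":0.28},{"jaw":85,"delta_pos":[-0.23,-0.21,-0.07],"turn":0.32},{"jaw":85,"delta_pos":[-0.26,-0.24,-0.07],"turn":0.36},{"jaw":85,"delta_pos":[-0.28,-0.26,-0.07],"turn":0.372}]'
cat > go.py <<'E'
import sys
from h import *
# target world pos + optional azimuth of tool x (deg): prints delta in tool frame of current pose, and turn/pi
def need(P,az=None):
    o=get_obs(); M=R.from_quat(o['ee_rot']).as_matrix()
    d=M.T@(np.array(P)-o['position']); a=np.degrees(np.arctan2(M[1,0],M[0,0]))
    t=None if az is None else round((((a-az)+180)%360-180)/180,4)
    print('at',o['position'].round(4),'az',a.round(2),'zax',M[:,2].round(4),'delta',d.round(4),'turn',t,'clk',round(o['clock'],2),'f',o['ft_force'].round(1),'grip',round(o['grip_width'],3),'j',o['joint_pos'].round(2))
if __name__=="__main__":
    v=[float(x) for x in sys.argv[1:]]; need(v[:3],v[3] if len(v)>3 else None)
E
python3 go.py .526 .04 .30 100
```

```text
clock: 0.98
position: [0.3564, 0.2897, 0.3016]
ee_rot: [0.646, 0.763, 0.0, 0.0]
ft_force: [1.2, 0.3, 1.4]
grip_width: 0.996
at [0.3564 0.2897 0.3016] az 99.52 zax [ 4.e-04  4.e-04 -1.e+00] delta [-0.2744  0.126   0.0015] turn -0.0027 clk 0.98 f [1.2 0.3 1.4] grip 0.996 j [-1.06 -0.08  0.26  1.77  0.02  1.45 -0.63]
```

```bash
python3 -m handwheel '[{"jaw":85,"delta_pos":[-0.03,0.013,0],"turn":0},{"jaw":85,"delta_pos":[-0.06,0.027,0],"turn":0},{"jaw":85,"delta_pos":[-0.09,0.041,0],"turn":0},{"jaw":85,"delta_pos":[-0.125,0.057,0],"turn":0},{"jaw":85,"delta_pos":[-0.16,0.073,0],"turn":0},{"jaw":85,"delta_pos":[-0.195,0.09,0],"turn":0},{"jaw":85,"delta_pos":[-0.23,0.106,0],"turn":0},{"jaw":85,"delta_pos":[-0.26,0.119,0],"turn":0},{"jaw":85,"delta_pos":[-0.27,0.126,0],"turn":0},{"jaw":85,"delta_pos":[-0.27,0.126,0],"turn":0}]'
python3 - <<'E'
from h import *
import json
cal=snap("wrist","w1"); json.dump({k:v.tolist() for k,v in cal.items()},open("pics/w1.json","w"))
E
python3 go.py .624 -.2085 .3 85
```

```text
clock: 1.82
position: [0.5272, 0.0458, 0.301]
ee_rot: [0.644, 0.765, -0.001, 0.0]
ft_force: [0.5, 0.3, 0.2]
grip_width: 0.991
at [0.5264 0.0479 0.3009] az 99.93 zax [-5.e-04 -8.e-04 -1.e+00] delta [-0.2694  0.052   0.0011] turn 0.0829 clk 1.87 f [0.  0.5 0.5] grip 0.995 j [-0.76  0.08  0.62  1.63 -0.05  1.44  0.04]
```

View pics/w1.png

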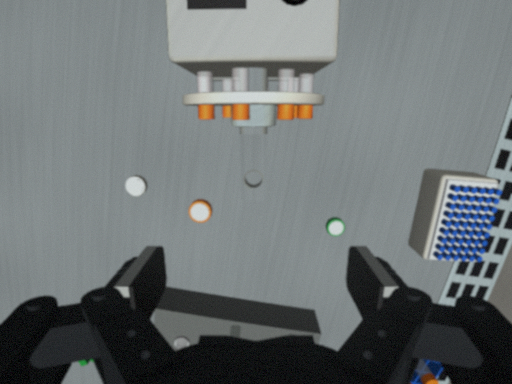

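Run:
```python
import cv2
im=cv2.imread('pics/w1_raw.png')[60:220,180:330]
g=cv2.createCLAHE(4,(2,2)).apply(cv2.cvtColor(im,cv2.COLOR_BGR2GRAY))
cv2.imwrite('pics/w1c.png',cv2.resize(g,None,fx=3.7,fy=3.7,interpolation=cv2.INTER_CUBIC))
```

```text
(no output)
```

View pics/w1c.png

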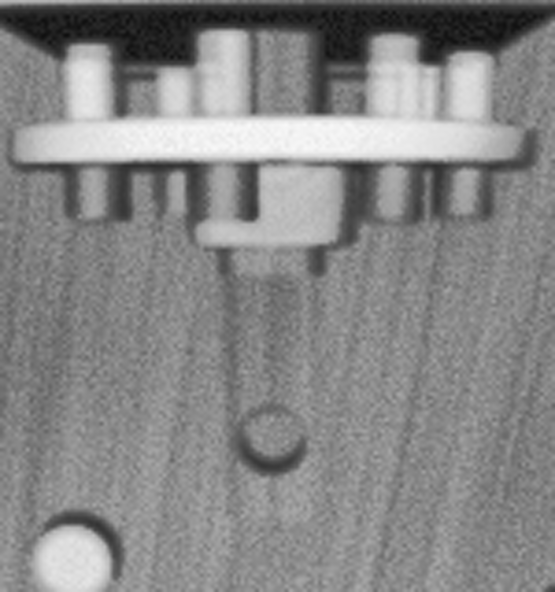

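Run:
```python
from h import *
import json
np.set_printoptions(precision=4,suppress=True)
cal={k:np.array(v) for k,v in json.load(open('pics/w1.json')).items()}
c=lambda x,y:((x+.5)/3.7-.5+180,(y+.5)/3.7-.5+60)
H=onz(cal,c(273,438),.11); print("hole",H)
L=onz(cal,c(14,145),.10);Q=onz(cal,c(533,142),.10); d=Q-L; print(L,Q,np.linalg.norm(d), "shaft az",np.degrees(np.arctan2(d[0],-d[1]))-0, (L+Q)/2-H)
ct=calibration("top"); cs=calibration("scene")
a=lambda x,y:((x+.5)/5-.5+100,(y+.5)/5-.5+110)
print("top hole",proj(ct,H),proj(cs,H))
```

```text
hole [0.5238 0.0428 0.11  ]
[0.4357 0.1135 0.1   ] [0.5834 0.1397 0.1   ] 0.15004187336362054 shaft az 100.05116785983448 [-0.0142  0.0838 -0.01  ]
top hole [[174.6137 148.448 ]] [[358.2228 185.2617]]
```

```bash
python3 -m handwheel '[{"jaw":85,"delta_pos":[-0.03,0.006,0],"turn":0.02},{"jaw":85,"delta_pos":[-0.06,0.012,0],"turn":0.04},{"jaw":85,"delta_pos":[-0.09,0.018,0],"turn":0.06},{"jaw":85,"delta_pos":[-0.125,0.025,0],"turn":0.08},{"jaw":85,"delta_pos":[-0.16,0.032,0],"turn":0.083},{"jaw":85,"delta_pos":[-0.195,0.039,0],"turn":0.083},{"jaw":85,"delta_pos":[-0.23,0.046,0.01],"turn":0.083},{"jaw":85,"delta_pos":[-0.255,0.05,0.02],"turn":0.083},{"jaw":85,"delta_pos":[-0.264,0.052,0.03],"turn":0.083},{"jaw":85,"delta_pos":[-0.264,0.052,0.03],"turn":0.083}]'
python3 - <<'E'
from h import *
import json
cal=snap("wrist","w2"); json.dump({k:v.tolist() for k,v in cal.items()},open("pics/w2.json","w"))
im=cv2.imread('pics/w2_raw.png')[80:300,130:400]
cv2.imwrite('pics/w2c.png',cv2.resize(im,None,fx=2.7,fy=2.7,interpolation=cv2.INTER_CUBIC))
E
python3 go.py .624 -.2085 .2 85
```

```text
clock: 2.7
position: [0.6226, -0.2024, 0.2685]
ee_rot: [0.737, 0.676, -0.001, -0.001]
ft_force: [-0.4, 0.9, 0.1]
grip_width: 0.993
at [ 0.6231 -0.2006  0.2698] az 85.14 zax [-0.0027  0.001  -1.    ] delta [-0.0079  0.0018  0.0698] turn 0.0008 clk 2.75 f [ 0.5 -0.4  0.8] grip 0.995 j [-0.29  0.46  0.77  1.35 -0.32  1.46  0.38]
```

View pics/w2c.png

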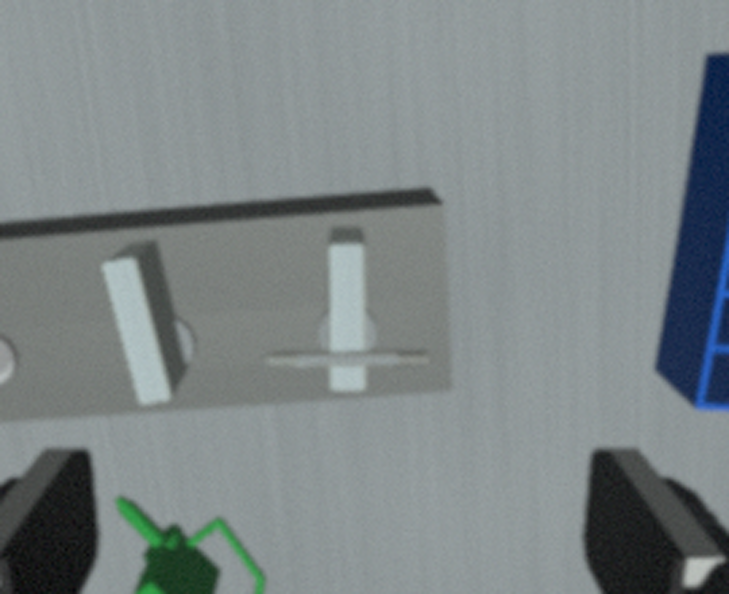

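Run:
```python
from h import *
import json
np.set_printoptions(precision=4,suppress=True)
cal={k:np.array(v) for k,v in json.load(open('pics/w2.json')).items()}
c=lambda x,y:((x+.5)/2.7-.5+130,(y+.5)/2.7-.5+80)
A=onz(cal,c(347,243),.10);B=onz(cal,c(348,390.5),.10); d=B-A;n=np.linalg.norm(d)
print(A,B,n,np.degrees(np.arctan2(d[1],d[0])),"grip",A+d/n*.016)
print('thick',np.linalg.norm(onz(cal,c(330,300),.10)-onz(cal,c(364.5,300),.10)))
E=onz(cal,c(267,358),.122);F=onz(cal,c(429,358),.122); print('bar',(E+F)/2,np.linalg.norm(E-F))
```

```text
[ 0.6239 -0.1913  0.1   ] [ 0.6192 -0.2505  0.1   ] 0.05930494504528455 -94.51932945344555 grip [ 0.6226 -0.2073  0.1   ]
thick 0.013265270450215035
bar [ 0.6209 -0.2296  0.122 ] 0.059081001330226625
```

```bash
python3 go.py .6232 -.207 .15 85.5; python3 -m handwheel '[{"jaw":50,"delta_pos":[-0.004,0.001,0.03],"turn":-0.002},{"jaw":50,"delta_pos":[-0.004,0.001,0.06],"turn":-0.002},{"jaw":50,"delta_pos":[-0.004,0.001,0.09],"turn":-0.002},{"jaw":50,"delta_pos":[-0.004,0.001,0.11],"turn":-0.002},{"jaw":50,"delta_pos":[-0.004,0.001,0.12],"turn":-0.002},{"jaw":50,"delta_pos":[-0.004,0.001,0.12],"turn":-0.002}]'; python3 go.py .6232 -.207 .068 85.5
python3 - <<'E'
from h import *
cal=snap("wrist","w3")
E
```

```text
at [ 0.6231 -0.2006  0.2698] az 85.14 zax [-0.0027  0.001  -1.    ] delta [-0.0065  0.001   0.1198] turn -0.002 clk 2.75 f [ 0.5 -0.4  0.8] grip 0.995 j [-0.29  0.46  0.77  1.35 -0.32  1.46  0.38]
clock: 3.25
position: [0.6237, -0.2026, 0.1498]
ee_rot: [0.733, 0.68, -0.0, -0.002]
ft_force: [-0.3, -0.5, 0.4]
grip_width: 0.584
at [ 0.6237 -0.2026  0.1498] az 85.68 zax [-0.0025  0.002  -1.    ] delta [-0.0046  0.      0.0818] turn 0.001 clk 3.25 f [-0.3 -0.5  0.4] grip 0.584 j [-0.27  0.54  0.73  1.5  -0.37  1.24  0.43]
```

View pics/w3.png

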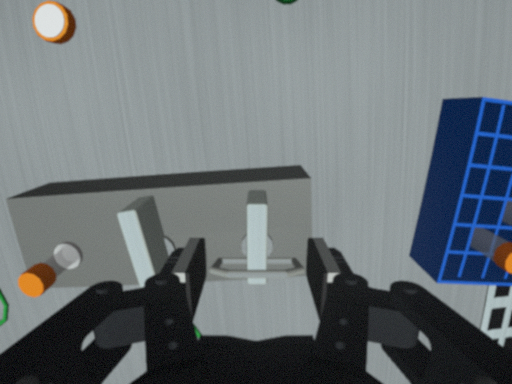

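```bash
python3 -m handwheel '[{"jaw":50,"delta_pos":[-0.0045,0,0.015],"turn":0},{"jaw":50,"delta_pos":[-0.0045,0,0.035],"turn":0},{"jaw":50,"delta_pos":[-0.0045,0,0.055],"turn":0},{"jaw":50,"delta_pos":[-0.0045,0,0.072],"turn":0},{"jaw":50,"delta_pos":[-0.0045,0,0.081],"turn":0},{"jaw":50,"delta_pos":[-0.0045,0,0.081],"turn":0},{"jaw":50,"delta_pos":[-0.0045,0,0.081],"turn":0}]'; python3 go.py .6232 -.207 .068 85.5
python3 - <<'E'
from h import *
cal=snap("scene","s4",(160,185,290,345),3.7)
E
```

```text
clock: 3.88
position: [0.6243, -0.2101, 0.0712]
ee_rot: [0.734, 0.679, 0.0, 0.0]
ft_force: [-0.2, -0.2, 0.2]
grip_width: 0.582
at [ 0.6243 -0.2101  0.0712] az 85.53 zax [ 9.e-04 -2.e-04 -1.e+00] delta [ 0.003  -0.0014  0.0032] turn 0.0002 clk 3.88 f [-0.2 -0.2  0.2] grip 0.582 j [-0.24  0.62  0.69  1.57 -0.42  1.11  0.47]
```

View pics/s4.png

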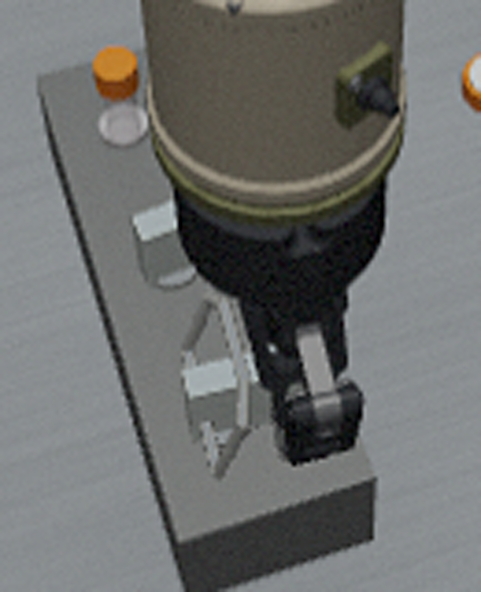

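```bash
python3 -m handwheel '[{"jaw":50,"delta_pos":[0.003,-0.001,0.002],"turn":0},{"jaw":50,"delta_pos":[0.003,-0.001,0.002],"turn":0},{"jaw":30,"delta_pos":[0.003,-0.001,0.002],"turn":0},{"jaw":10,"delta_pos":[0.003,-0.001,0.002],"turn":0},{"jaw":5,"delta_pos":[0.003,-0.001,0.002],"turn":0},{"jaw":5,"delta_pos":[0.003,-0.001,0.002],"turn":0},{"jaw":5,"delta_pos":[0.003,-0.001,0.002],"turn":0},{"jaw":5,"delta_pos":[0.003,-0.001,0.002],"turn":0}]' 70; python3 go.py .6232 -.207 .2 85.5
```

```text
clock: 4.6
position: [0.6233, -0.207, 0.0687]
ee_rot: [0.734, 0.679, 0.0, 0.0]
ft_force: [-1.0, 0.7, 4.9]
grip_width: 0.152
at [ 0.6233 -0.207   0.0687] az 85.52 zax [ 7.e-04  0.e+00 -1.e+00] delta [ 0.     -0.     -0.1313] turn 0.0001 clk 4.6 f [-1.   0.7  4.9] grip 0.152 j [-0.24  0.62  0.69  1.58 -0.42  1.1   0.47]
```

```bash
python3 -m handwheel '[{"jaw":5,"delta_pos":[0,0,-0.003],"turn":0},{"jaw":5,"delta_pos":[0,0,-0.01],"turn":0},{"jaw":5,"delta_pos":[0,0,-0.021],"turn":0},{"jaw":5,"delta_pos":[0,0,-0.035],"turn":0},{"jaw":5,"delta_pos":[0,0,-0.052],"turn":0},{"jaw":5,"delta_pos":[0,0,-0.072],"turn":0},{"jaw":5,"delta_pos":[0,0,-0.09],"turn":0},{"jaw":5,"delta_pos":[0,0,-0.104],"turn":0},{"jaw":5,"delta_pos":[0,0,-0.112],"turn":0},{"jaw":5,"delta_pos":[0,0,-0.116],"turn":0}]'; python3 go.py .52 .07 .185 100
python3 - <<'E'
from h import *
cal=snap("wrist","w5");snap("scene","s5",(150,130,310,330),2.9)
E
```

```text
clock: 5.43
position: [0.6235, -0.2071, 0.1861]
ee_rot: [0.734, 0.679, 0.001, 0.001]
ft_force: [0.1, 0.3, -1.1]
grip_width: 0.148
at [ 0.6235 -0.2071  0.1861] az 85.52 zax [ 2.e-03 -2.e-04 -1.e+00] delta [ 0.2682 -0.1248  0.0008] turn -0.0804 clk 5.43 f [ 0.1  0.3 -1.1] grip 0.148 j [-0.28  0.51  0.75  1.46 -0.35  1.3   0.42]
```

View pics/w5.png

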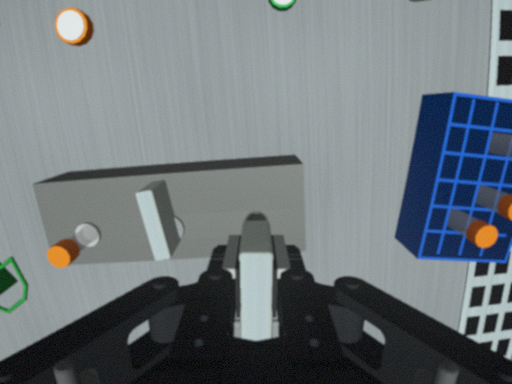

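View pics/s5.png

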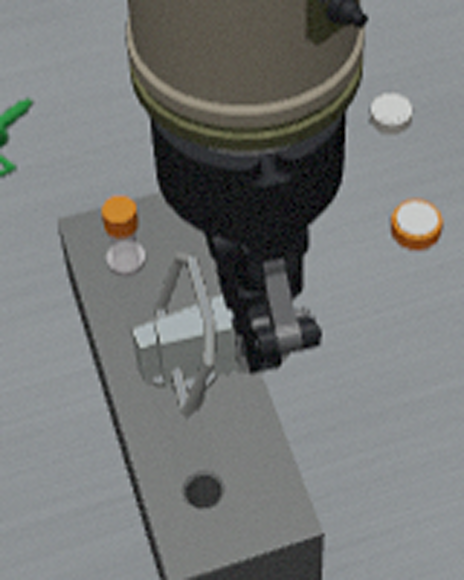

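Run:
```python
from h import *
np.set_printoptions(precision=4,suppress=True)
cs=calibration("scene")
P=onz(cs,((204+.5)/2.9-.5+150,(490+.5)/2.9-.5+130),.06);print(P)
a=np.radians(85.5);x=np.array([np.cos(a),np.sin(a)]);y=np.array([np.sin(a),-np.cos(a)])
d=P[:2]-[.6233,-.207]; print('shank in tool',d@x,d@y)
for H in ([.525,.0412],[.5262,.0395]):
  a=np.radians(100);x=np.array([np.cos(a),np.sin(a)]);y=np.array([np.sin(a),-np.cos(a)])
  print(np.array(H)+.0303*x)
```

```text
[ 0.6226 -0.2383  0.06  ]
shank in tool -0.03124516082155698 0.0017438858129928242
[0.5197 0.071 ]
[0.5209 0.0693]
```

```bash
python3 -m handwheel '[{"jaw":5,"delta_pos":[0.005,-0.0025,0],"turn":-0.004},{"jaw":5,"delta_pos":[0.016,-0.0075,0],"turn":-0.01},{"jaw":5,"delta_pos":[0.032,-0.015,0],"turn":-0.018},{"jaw":5,"delta_pos":[0.054,-0.025,0],"turn":-0.028},{"jaw":5,"delta_pos":[0.08,-0.0375,0],"turn":-0.038},{"jaw":5,"delta_pos":[0.107,-0.05,0],"turn":-0.048},{"jaw":5,"delta_pos":[0.134,-0.0625,0],"turn":-0.058},{"jaw":5,"delta_pos":[0.16,-0.075,0],"turn":-0.068},{"jaw":5,"delta_pos":[0.183,-0.085,0],"turn":-0.076},{"jaw":5,"delta_pos":[0.198,-0.092,0],"turn":-0.08}]'; python3 go.py .5195 .071 .185 100
```

```text
clock: 6.37
position: [0.545, 0.0017, 0.1834]
ee_rot: [0.641, 0.768, -0.0, -0.001]
ft_force: [1.0, -0.3, -2.0]
grip_width: 0.15
at [0.545  0.0017 0.1834] az 100.3 zax [-0.0016  0.0012 -1.    ] delta [ 0.0728 -0.0127 -0.0014] turn 0.0016 clk 6.37 f [ 1.  -0.3 -2. ] grip 0.15 j [-0.68  0.21  0.68  1.77 -0.14  1.21  0.22]
```

```bash
python3 -m handwheel '[{"jaw":5,"delta_pos":[0.008,-0.001,0],"turn":0},{"jaw":5,"delta_pos":[0.02,-0.004,0],"turn":0},{"jaw":5,"delta_pos":[0.036,-0.007,-0.001],"turn":0},{"jaw":5,"delta_pos":[0.052,-0.01,-0.001],"turn":0},{"jaw":5,"delta_pos":[0.064,-0.012,-0.001],"turn":0.001},{"jaw":5,"delta_pos":[0.07,-0.0127,-0.001],"turn":0.001},{"jaw":5,"delta_pos":[0.073,-0.0127,-0.001],"turn":0.001},{"jaw":5,"delta_pos":[0.073,-0.0127,-0.001],"turn":0.001},{"jaw":5,"delta_pos":[0.073,-0.0127,-0.001],"turn":0.001}]'; python3 go.py .5195 .071 .185 100
python3 - <<'E'
from h import *
snap("wrist","w6");snap("scene","s6",(300,60,460,230),3.4);snap("top","t6",(100,90,230,220),4.5)
E
```

```text
clock: 7.12
position: [0.5218, 0.0666, 0.1852]
ee_rot: [0.645, 0.764, -0.0, 0.0]
ft_force: [-0.4, 0.6, -2.3]
grip_width: 0.153
at [0.5218 0.0666 0.1852] az 99.7 zax [ 0.e+00 -3.e-04 -1.e+00] delta [ 0.0047 -0.0016  0.0002] turn -0.0016 clk 7.12 f [-0.4  0.6 -2.3] grip 0.153 j [-0.79  0.15  0.63  1.81 -0.1   1.2   0.04]
```

View pics/w6.png

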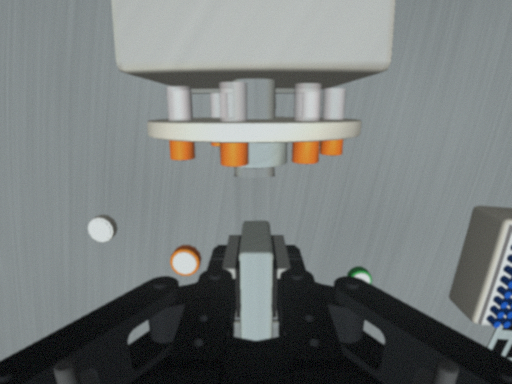

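View pics/s6.png

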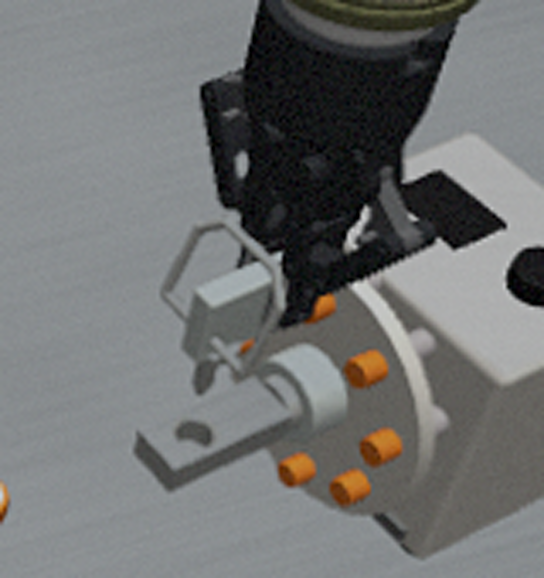

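View pics/t6.png

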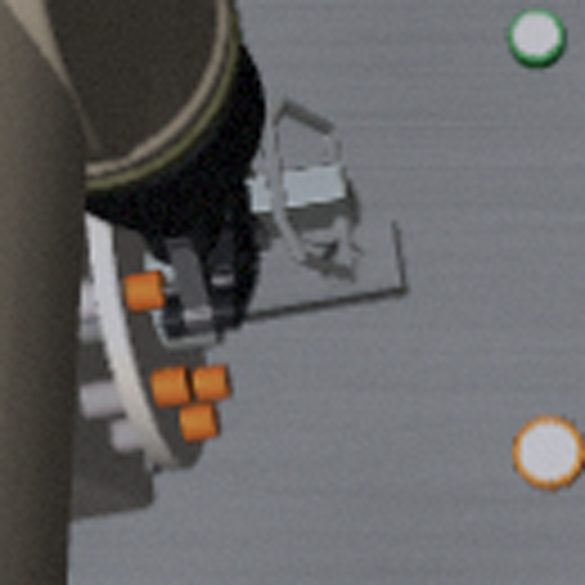

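```bash
python3 - <<'E'
from h import *
np.set_printoptions(precision=4,suppress=True)
cs=calibration("scene"); s=lambda x,y:((x+.5)/3.4-.5+300,(y+.5)/3.4-.5+60)
print("tip",onz(cs,s(203,390),.1437),"hole",onz(cs,s(195,433),.11),"exp px",proj(cs,[.5269,.0367,.1437]), s(203,390))
E
python3 go.py .5195 .071 .185 100
```

```text
tip [0.5269 0.0368 0.1437] hole [0.5266 0.039  0.11  ] exp px [[359.3013 174.3456]] (359.3529411764706, 174.3529411764706)
at [0.5219 0.0665 0.1853] az 99.67 zax [ 1.e-04 -3.e-04 -1.e+00] delta [ 0.0049 -0.0016  0.0002] turn -0.0018 clk 7.27 f [ 0.1 -0.  -0.8] grip 0.151 j [-0.79  0.15  0.63  1.81 -0.1   1.21  0.04]
```

```bash
python3 -m handwheel '[{"jaw":5,"delta_pos":[0.002,-0.0005,0.002],"turn":-0.001},{"jaw":5,"delta_pos":[0.004,-0.0008,0.006],"turn":-0.002},{"jaw":5,"delta_pos":[0.004,-0.0008,0.012],"turn":-0.002},{"jaw":5,"delta_pos":[0.004,-0.0008,0.018],"turn":-0.002},{"jaw":5,"delta_pos":[0.004,-0.0008,0.024],"turn":-0.002},{"jaw":5,"delta_pos":[0.004,-0.0008,0.028],"turn":-0.002},{"jaw":5,"delta_pos":[0.004,-0.0008,0.03],"turn":-0.002},{"jaw":5,"delta_pos":[0.004,-0.0008,0.03],"turn":-0.002},{"jaw":5,"delta_pos":[0.004,-0.0008,0.03],"turn":-0.002}]'; python3 go.py .5205 .0705 .1187 100
python3 - <<'E'
from h import *
snap("scene","s7",(310,110,430,230),4.8);snap("top","t7",(140,110,210,190),7)
E
```

```text
clock: 8.02
position: [0.5203, 0.0711, 0.1553]
ee_rot: [0.642, 0.767, -0.0, 0.0]
ft_force: [-1.1, -0.9, -1.6]
grip_width: 0.155
at [0.5203 0.0711 0.1553] az 100.1 zax [ 0. -0. -1.] delta [-0.0007  0.0001  0.0366] turn 0.0005 clk 8.02 f [-1.1 -0.9 -1.6] grip 0.155 j [-0.78  0.18  0.62  1.85 -0.12  1.14  0.06]
```

View pics/s7.png

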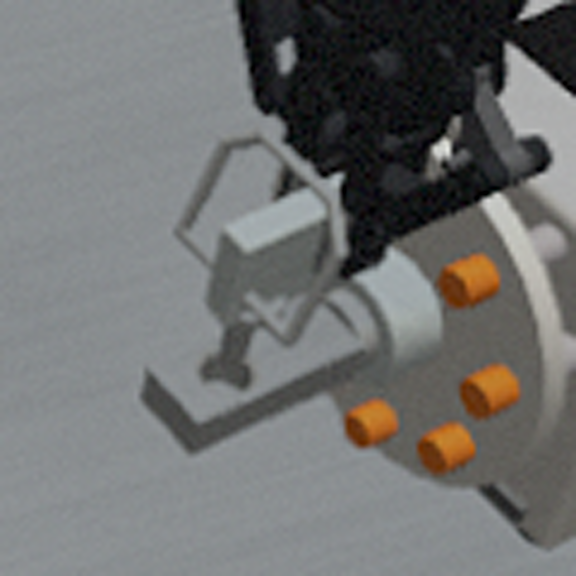

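View pics/t7.png

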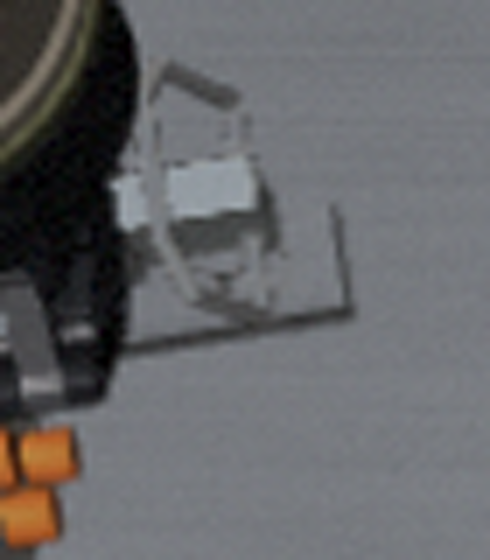

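```bash
python3 -m handwheel '[{"jaw":5,"delta_pos":[-0.0005,0,0.002],"turn":0},{"jaw":5,"delta_pos":[-0.0005,0,0.005],"turn":0},{"jaw":5,"delta_pos":[-0.0005,0,0.009],"turn":0},{"jaw":5,"delta_pos":[-0.0005,0,0.013],"turn":0},{"jaw":5,"delta_pos":[-0.0005,0,0.016],"turn":0},{"jaw":5,"delta_pos":[-0.0005,0,0.018],"turn":0},{"jaw":5,"delta_pos":[-0.0005,0,0.018],"turn":0}]'; python3 go.py .5205 .0705 .1187 100
python3 - <<'E'
from h import *
snap("scene","s8",(310,110,430,230),4.8)
E
```

```text
clock: 8.7
position: [0.52, 0.0707, 0.1367]
ee_rot: [0.642, 0.767, -0.0, -0.0]
ft_force: [0.1, 0.3, -0.1]
grip_width: 0.151
at [0.52   0.0707 0.1367] az 100.1 zax [-8.e-04 -3.e-04 -1.e+00] delta [-0.0002  0.0005  0.018 ] turn 0.0006 clk 8.7 f [ 0.1  0.3 -0.1] grip 0.151 j [-0.77  0.21  0.62  1.87 -0.13  1.11  0.07]
```

View pics/s8.png

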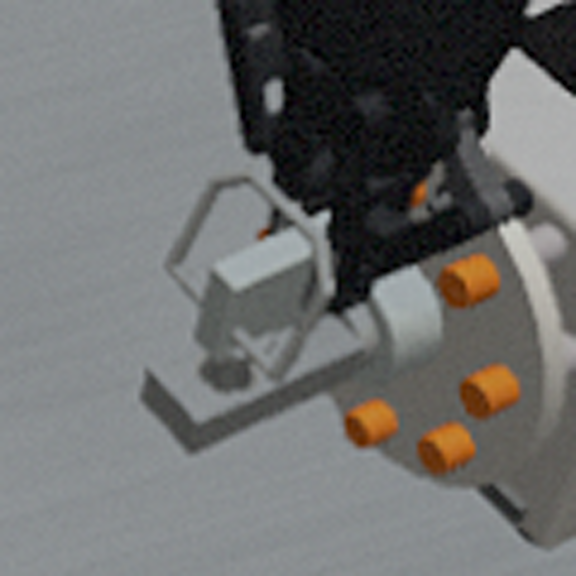

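```bash
python3 -m handwheel '[{"jaw":5,"delta_pos":[0,0,0.002],"turn":0},{"jaw":5,"delta_pos":[0,0,0.005],"turn":0},{"jaw":5,"delta_pos":[0,0,0.009],"turn":0},{"jaw":5,"delta_pos":[0,0,0.012],"turn":0},{"jaw":5,"delta_pos":[0,0,0.014],"turn":0},{"jaw":5,"delta_pos":[0,0,0.015],"turn":0},{"jaw":5,"delta_pos":[0,0,0.015],"turn":0}]'; python3 go.py .5205 .0705 .1187 100
```

```text
clock: 9.33
position: [0.5202, 0.0707, 0.122]
ee_rot: [0.642, 0.767, -0.0, -0.0]
ft_force: [-0.3, 0.6, -1.3]
grip_width: 0.151
at [0.5202 0.0707 0.122 ] az 100.1 zax [-4.e-04 -1.e-04 -1.e+00] delta [-0.0002  0.0003  0.0033] turn 0.0006 clk 9.33 f [-0.3  0.6 -1.3] grip 0.151 j [-0.77  0.23  0.62  1.89 -0.15  1.07  0.08]
```

```bash
python3 -m handwheel '[{"jaw":5,"delta_pos":[0,0,0.001],"turn":0},{"jaw":5,"delta_pos":[0,0,0.002],"turn":0},{"jaw":5,"delta_pos":[0,0,0.003],"turn":0},{"jaw":5,"delta_pos":[0,0,0.003],"turn":0},{"jaw":5,"delta_pos":[0,0,0.004],"turn":0},{"jaw":5,"delta_pos":[0,0,0.004],"turn":0}]'; python3 go.py .5205 .0705 .1187 100
python3 - <<'E'
from h import *
snap("scene","s9",(310,110,430,230),4.8)
E
```

```text
clock: 9.83
position: [0.5205, 0.0707, 0.1186]
ee_rot: [0.642, 0.767, 0.0, -0.0]
ft_force: [-1.8, -0.1, 3.4]
grip_width: 0.15
at [0.5205 0.0707 0.1186] az 100.1 zax [ 3.e-04  4.e-04 -1.e+00] delta [-0.0002 -0.     -0.0001] turn 0.0005 clk 9.83 f [-1.8 -0.1  3.4] grip 0.15 j [-0.77  0.23  0.62  1.89 -0.15  1.07  0.09]
```

View pics/s9.png

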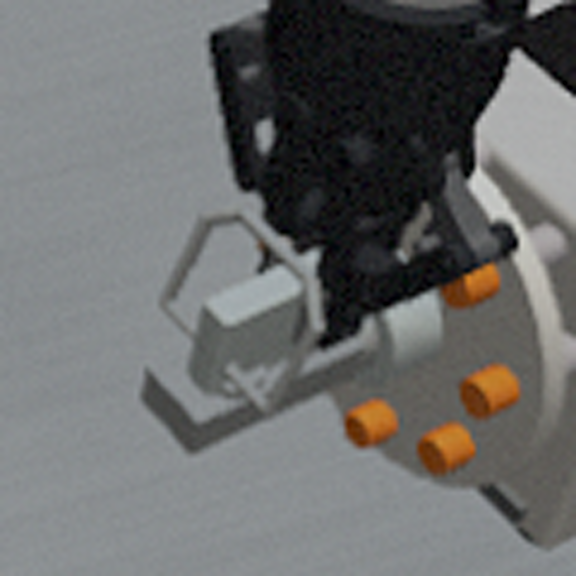

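```bash
python3 -m handwheel '[{"jaw":5,"delta_pos":[0,0,0.001],"turn":0},{"jaw":5,"delta_pos":[0,0,0.002],"turn":0},{"jaw":5,"delta_pos":[0,0,0.002],"turn":0}]'; python3 go.py .5205 .0705 .1187 100
```

```text
clock: 10.13
position: [0.5206, 0.0708, 0.1185]
ee_rot: [0.642, 0.767, 0.001, -0.001]
ft_force: [-13.7, -1.6, 30.1]
grip_width: 0.15
at [0.5206 0.0708 0.1185] az 100.09 zax [ 0.      0.0017 -1.    ] delta [-0.0003 -0.0001 -0.0002] turn 0.0005 clk 10.13 f [-13.7  -1.6  30.1] grip 0.15 j [-0.77  0.23  0.62  1.89 -0.15  1.07  0.09]
```

```bash
python3 -m handwheel '[{"jaw":5,"delta_pos":[0,0,-0.002],"turn":0},{"jaw":5,"delta_pos":[0,0,-0.002],"turn":0},{"jaw":16,"delta_pos":[0,0,-0.002],"turn":0},{"jaw":20,"delta_pos":[0,0,-0.002],"turn":0},{"jaw":30,"delta_pos":[0,0,-0.002],"turn":0},{"jaw":40,"delta_pos":[0,0,-0.002],"turn":0},{"jaw":40,"delta_pos":[0,0,-0.002],"turn":0},{"jaw":40,"delta_pos":[0,0,-0.002],"turn":0}]'; python3 go.py .5205 .0705 .1187 100
python3 - <<'E'
from h import *
snap("scene","s10",(310,110,430,230),4.8);snap("wrist","w10")
E
```

```text
clock: 10.8
position: [0.5203, 0.0707, 0.1182]
ee_rot: [0.642, 0.767, -0.0, -0.0]
ft_force: [-0.6, -0.4, -0.3]
grip_width: 0.468
at [0.5203 0.0707 0.1182] az 100.1 zax [-1.e-04 -0.e+00 -1.e+00] delta [-0.0002  0.0002 -0.0005] turn 0.0006 clk 10.8 f [-0.6 -0.4 -0.3] grip 0.468 j [-0.77  0.23  0.62  1.89 -0.15  1.07  0.09]
```

View pics/s10.png

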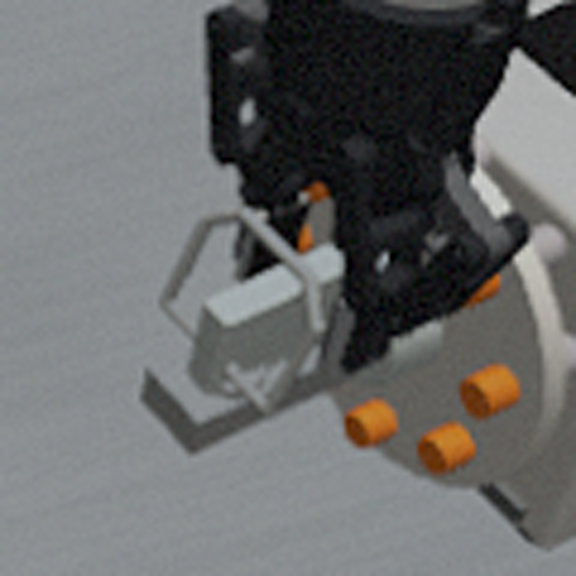

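View pics/w10.png

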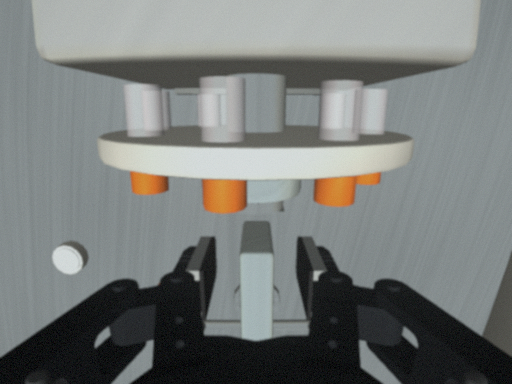

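```bash
python3 -m handwheel '[{"jaw":40,"delta_pos":[0.001,0,-0.005],"turn":0},{"jaw":40,"delta_pos":[0.002,0,-0.015],"turn":0},{"jaw":40,"delta_pos":[0.003,0,-0.03],"turn":0},{"jaw":40,"delta_pos":[0.004,0,-0.05],"turn":0},{"jaw":40,"delta_pos":[0.004,0,-0.07],"turn":0},{"jaw":20,"delta_pos":[0.004,0,-0.08],"turn":0},{"jaw":0,"delta_pos":[0.004,0,-0.085],"turn":0},{"jaw":0,"delta_pos":[0.004,0,-0.085],"turn":0},{"jaw":0,"delta_pos":[0.004,0,-0.085],"turn":0},{"jaw":0,"delta_pos":[0.004,0,-0.085],"turn":0}]' 40; python3 go.py .5197 .0745 .163 100
python3 - <<'E'
from h import *
snap("scene","s11",(310,110,430,230),4.8);snap("wrist","w11")
E
```

```text
clock: 11.73
position: [0.5191, 0.0746, 0.2023]
ee_rot: [0.642, 0.767, -0.001, -0.0]
ft_force: [0.2, 0.1, -0.1]
grip_width: 0.003
at [0.5191 0.0746 0.2023] az 100.11 zax [-1.5e-03 -5.0e-04 -1.0e+00] delta [-0.0002  0.0007  0.0393] turn 0.0006 clk 11.73 f [ 0.2  0.1 -0.1] grip 0.003 j [-0.8   0.13  0.63  1.79 -0.08  1.24  0.02]
```

View pics/s11.png

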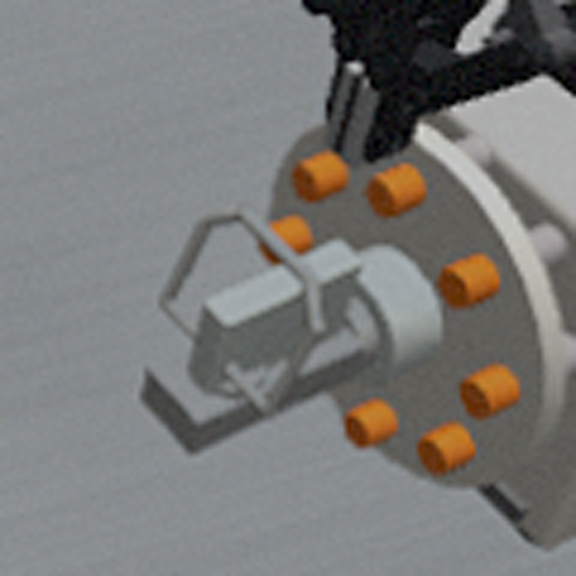

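View pics/w11.png

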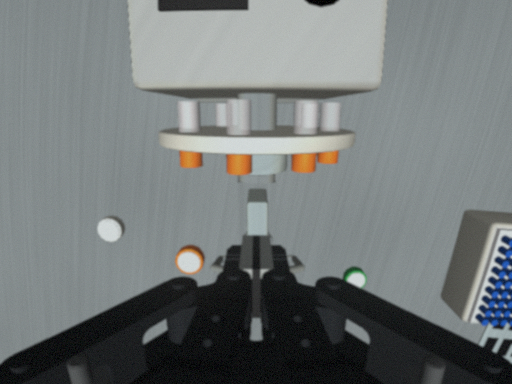

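```bash
python3 -m handwheel '[{"jaw":0,"delta_pos":[0,0,0.005],"turn":0},{"jaw":0,"delta_pos":[0,0,0.015],"turn":0},{"jaw":0,"delta_pos":[0,0,0.027],"turn":0},{"jaw":0,"delta_pos":[0,0,0.037],"turn":0},{"jaw":0,"delta_pos":[0,0,0.042],"turn":0},{"jaw":0,"delta_pos":[0,0,0.042],"turn":0},{"jaw":0,"delta_pos":[0,0,0.042],"turn":0}]' 40; python3 go.py .5197 .0745 .163 100
python3 - <<'E'
from h import *
snap("scene","s12",(310,110,430,230),4.8)
E
```

```text
clock: 12.42
position: [0.5195, 0.0745, 0.1609]
ee_rot: [0.642, 0.767, -0.0, -0.0]
ft_force: [0.1, 0.3, 0.3]
grip_width: 0.001
at [0.5195 0.0745 0.1609] az 100.1 zax [-7.e-04 -5.e-04 -1.e+00] delta [-0.0001  0.0002 -0.0021] turn 0.0005 clk 12.42 f [0.1 0.3 0.3] grip 0.001 j [-0.79  0.18  0.62  1.85 -0.11  1.16  0.05]
```

View pics/s12.png

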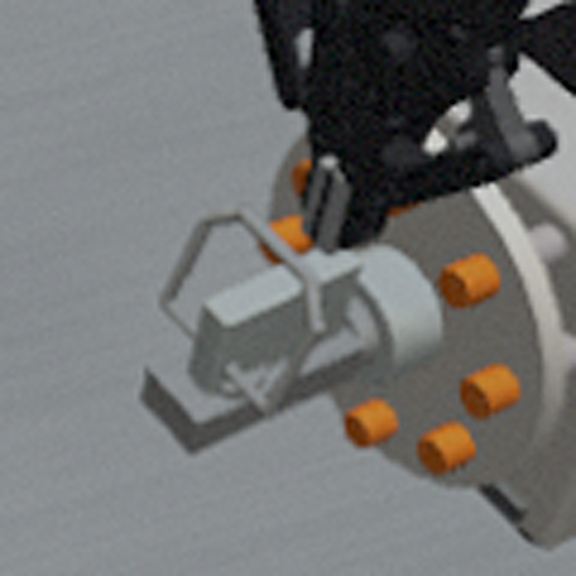

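Fingers stand behind the ring bar, just above the handle. Push along -x.

```bash
python3 -m handwheel '[{"jaw":0,"delta_pos":[-0.005,0,0],"turn":0},{"jaw":0,"delta_pos":[-0.01,0,0],"turn":0},{"jaw":0,"delta_pos":[-0.015,0,0],"turn":0},{"jaw":0,"delta_pos":[-0.02,0,0],"turn":0},{"jaw":0,"delta_pos":[-0.025,0,0],"turn":0},{"jaw":0,"delta_pos":[-0.03,0,0],"turn":0},{"jaw":0,"delta_pos":[-0.035,0,0],"turn":0},{"jaw":0,"delta_pos":[-0.04,0,0],"turn":0},{"jaw":0,"delta_pos":[-0.045,0,0],"turn":0},{"jaw":0,"delta_pos":[-0.05,0,0],"turn":0}]' 40
python3 - <<'E'
from h import *
snap("scene","s13",(310,110,430,230),4.8)
E
```

```text
clock: 13.3
position: [0.5285, 0.0249, 0.1613]
ee_rot: [0.642, 0.767, 0.0, -0.0]
ft_force: [0.1, 0.8, 0.8]
grip_width: -0.0
```

View pics/s13.png

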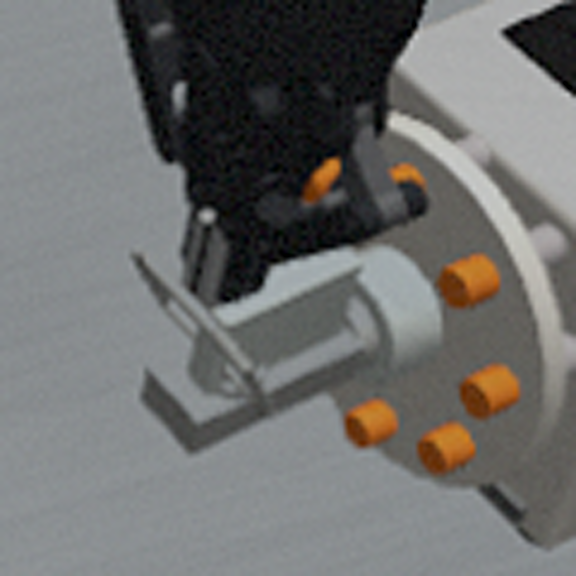

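```bash
python3 -m handwheel '[{"jaw":0,"delta_pos":[-0.003,0,0],"turn":0},{"jaw":0,"delta_pos":[-0.006,0,0],"turn":0},{"jaw":0,"delta_pos":[-0.006,0,0],"turn":0},{"jaw":0,"delta_pos":[-0.006,0,-0.005],"turn":0},{"jaw":0,"delta_pos":[-0.006,0,-0.015],"turn":0},{"jaw":0,"delta_pos":[-0.006,0,-0.03],"turn":0},{"jaw":0,"delta_pos":[-0.006,0,-0.05],"turn":0},{"jaw":0,"delta_pos":[-0.006,0,-0.07],"turn":0},{"jaw":0,"delta_pos":[-0.006,0,-0.08],"turn":0},{"jaw":0,"delta_pos":[-0.006,0,-0.08],"turn":0}]' 40
python3 - <<'E'
from h import *
snap("scene","s14",(310,110,430,230),4.8); snap("wrist","w14");snap("top","t14",(100,90,230,220),4.5)
E
```

```text
clock: 14.18
position: [0.5307, 0.0198, 0.244]
ee_rot: [0.642, 0.767, 0.002, 0.001]
ft_force: [0.2, -0.5, -0.3]
grip_width: 0.003
```

View pics/s14.png

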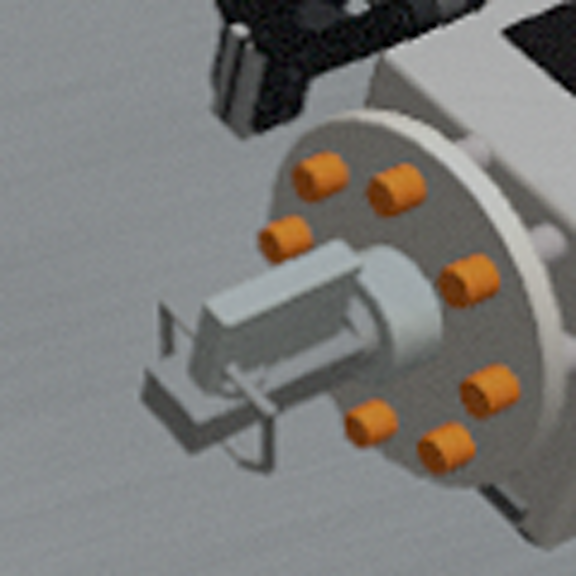

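View pics/t14.png

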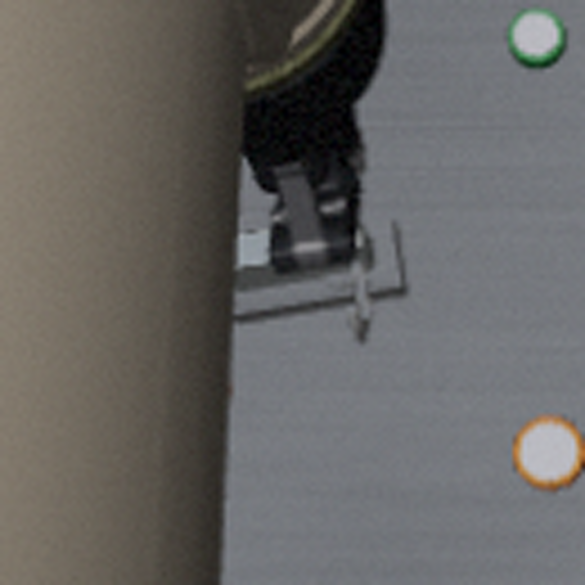

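```bash
python3 -m handwheel '[{"jaw":0,"delta_pos":[0,0,-0.01],"turn":0},{"jaw":0,"delta_pos":[0,0,-0.03],"turn":0},{"jaw":0,"delta_pos":[0,0,-0.045],"turn":0},{"jaw":0,"delta_pos":[0,0,-0.05],"turn":0},{"jaw":0,"delta_pos":[0,0,-0.05],"turn":0},{"jaw":0,"delta_pos":[0,0,-0.05],"turn":0},{"jaw":0,"delta_pos":[0,0,-0.05],"turn":0},{"jaw":0,"delta_pos":[0,0,-0.05],"turn":0}]'
python3 - <<'E'
from h import *
snap("scene","s15",(310,110,430,230),4.8)
a=cv2.imread('pics/s14_raw.png')[160:225,330:400].astype(int);b=cv2.imread('pics/s15_raw.png')[160:225,330:400].astype(int);print(abs(a-b).mean(),(abs(a-b).max(2)>40).sum())
E
```

```text
clock: 15.0
position: [0.529, 0.0195, 0.2903]
ee_rot: [0.642, 0.767, -0.001, -0.0]
ft_force: [0.2, -0.7, 0.5]
grip_width: -0.0
3.092087912087912 0
```

View pics/s15.png

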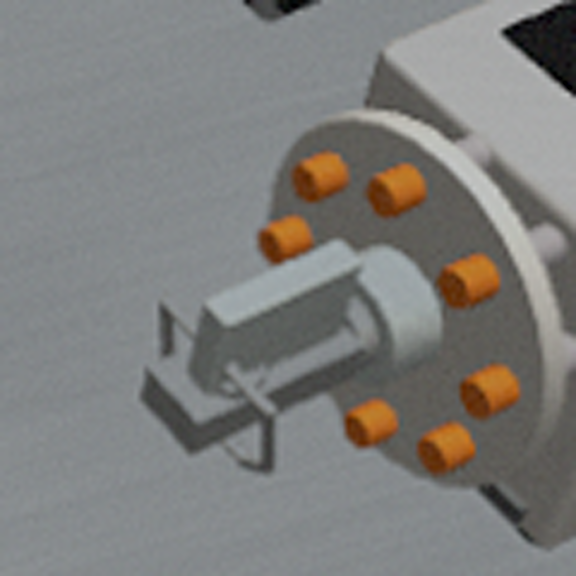

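```bash
python3 -c "from workcell import *; print(hand_in())"
```

```text
the job is handed in; nothing more can be done
None
```

I took the ringed linchpin from the stand and pushed it down through the shaft hole until it was fully home. The handle lies along the shaft towards the tube wheel. I then let go, tipped the ring over the free end with shut fingers, and drew clear. I handed in at 15 s.

**Fully home:** the tool stopped at z = 0.1185, against an expected 0.1187. Pressing on gave about 30 N with no further travel, and the ring was still standing when I let go.

**At hand-in:** the last picture shows the ring hanging down on both sides of the shaft. The handle had not moved since insertion, and nothing changed between the last two pictures, about 0.9 s apart. The gripper was well clear.

**Disagreement:** the cameras placed the shaft hole about 3–5 mm apart. I aimed for the middle of the estimates, and the shank entered without measurable side force.

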